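# Balance a half-loaded centrifuge rotor and fit its handle

### The arm

A 6-joint arm with a two-finger parallel gripper is mounted at the origin on the work surface. World frame = base frame: x ahead of the robot, y to its left, z up, the work surface at z = 0. Lengths are in m, angles in rad, forces in N, time in s.
With the tool pointing down it reaches from about 0.35 to 0.975 m from the base axis. Payload 4.9 kg.
Tool frame: the origin (TCP) lies at the very end of the fingers, on their centre line; the grasp point (between the pads) lies 19 mm behind it; z points along the fingers, x is the direction in which the jaws open and shut, and the axes are right-handed (so a half turn about z gives the same grasp; the last joint's range is limited). The gripper opens to 85 mm and grips with 20 to 120 N. Pads are 22 mm wide; open, the fingers measure 114 mm over their backs; the gripper's body (76 mm by 85 mm) begins 54 mm behind the grasp point. The pads swing forward as they close: fully open they stand 13 mm farther back than shut.
Start: joints at [1.009, 0.053, 1.613, -0, 1.476, -0.119], TCP at [0.268, 0.565, 0.231] pointing down, gripper open.
Joint ranges: [-3.01, 3.01], [-1.01, 2.22], [0.06, 2.58], [-1.02, 4.17], [0.09, 2.62], [-3.14, 3.14]. Speed limits (rad/s): [2.57, 2.57, 3.14, 3.14, 3.14, 3.14].

### API

Orientations are given as a rotation vector (axis times angle).
In Python, from station import readout, viewer, ctrl, nets gives the robot as it stands. The module is installed in compiled form; this text tells all that it offers.
- The arm moves only by the tool step_arm, never from a script. Its argument "moves" is a list that holds one entry, the list of rows, each a list of 4 numbers: the shift along the world's x, y, z in cm, then the turn about the world's z in rad. In form: [[[dx, dy, dz, yaw], ...]]. A call has 1 to 10 rows; each row shifts and turns the commanded pose from where the row before left it; what a row does not reach is not made up. A row lasts 1/12 s, in which the tool goes at most 41.7 mm and 7.16 degrees, less where a joint would pass 70% of its speed; a pose out of reach is approached as far as the arm can. A call is refused whole if a number of a shift passes 4.17 or a number of a turn 0.125, either way. A call with a gripper value outside its range is refused whole. "grip" is the closure, from 0 (fully open) to 1 (shut), set as the call begins (left out, the last holds). The fingers move at their own pace and stop on an object; "squeeze" is the grip in N (left out, the last holds). Time passes only in rows, so rows that do not move let the fingers close. It gives the time, the measured TCP pose, the force and the opening at its end, in the units of the state.
- readout.get_obs(): the state, without advancing time (a new reading comes with each control period).
- viewer.get_image(name): name is "scene" or "top" or "wrist"; returns the picture (420x560x3 uint8, blue, green, red); there is no depth.
- viewer.calibration(name): a dict with "camera_matrix" (3x3 intrinsics, pixels), "R" (3x3) and "t" (3): a world point X has camera coordinates R X + t. Camera axes: x right, y down, z forward; pixel columns grow to the right and rows downward; lengths in m; the calibration is good to about 2 mm. A picture is of the moment at which its call begins: read the wrist's pose just before it. calibration takes no time and is no camera call; for the wrist camera it gives the pose at the moment of the call.
- ctrl.finish_job(): hands the job in, once; it reports no verdict.
Trained networks look in the newest picture that a camera, given by its name, has taken for a name from the list of things; names that differ only in an ending like _2 or _b are one class to them, and where a whole thing is asked for, a point or a joint stands for the part that bears it (a point fixed in the world has none). Each returns a list of dicts, best first, with "confidence" (0 to 1); they miss things now and then, are a little off and sometimes report something else, mostly with a low value. They report only what shows in the picture. A call takes as long as a camera call. They do not tell look-alikes from the thing itself.
- nets.masks_of(camera, thing): "region" (420x560 bool, what is visible of it) and "box" ([left, top, right, bottom] in pixels, round what is visible of it).
- nets.pinpoint(camera, thing): "at" ([column, row] in pixels: a listed point, or the origin of a listed thing).
The state is a dict: "t": time; "q": joint angles; "dq": joint speeds; "effort": joint torques, N m; "tool_pos": TCP position; "tool_rot": TCP orientation; "contact_force": force on the tool from outside, world axes, zero at the start; "wrist_torque": the same for the moment, N m; "opening": finger opening in m.
Only numpy, scipy, OpenCV 4.12 (cv2) and the standard library are available. Lean on these libraries where they do the work, as an engineer would, in place of code of your own. Each camera call takes 0.05 s, during which the arm holds its last target. There are 200 camera calls.

### The job

Balance the centrifuge rotor: for every sample tube already standing in it, take the dust plug out of the well straight across, put the plug in the steel tray, and put one balance tube fully down into that well, using no more balance tubes than that and leaving the spare one, if any, standing upright on the bench clear of the rotor. Then press the handle fully down into the hole in the rotor's hub. Leave the sample tubes in their wells and do not disturb the tip box, vial rack or bottle.

Things in the scene. Friction and masses are not known exactly. Their poses are not given: they have to be found in the camera images.
- rotor: Rotor fixed on a round loading stand, 228 mm across, 70 mm high, at any yaw; never turns. Six cups (outside 60 mm) ring a hub, centres 80 mm from the axis, 60 degrees apart; all have flat tops 70 mm above the bench. Each cup is a blind unchamfered well, 39.5 mm wide, 45 mm deep (floor 25 mm above the bench). Origin: centre of the underside; z up, x towards well 0.
- well0 (a point): Centre of the mouth of well 0, level with the flat top of its cup, 70 mm above the bench. Wells are numbered counter-clockwise seen from above; the well straight across from it is number 3.
- well1 (a point): Centre of the mouth of well 1, level with the flat top of its cup, 70 mm above the bench. Wells are numbered counter-clockwise seen from above; the well straight across from it is number 4.
- well2 (a point): Centre of the mouth of well 2, level with the flat top of its cup, 70 mm above the bench. Wells are numbered counter-clockwise seen from above; the well straight across from it is number 5.
- well3 (a point): Centre of the mouth of well 3, level with the flat top of its cup, 70 mm above the bench. Wells are numbered counter-clockwise seen from above; the well straight across from it is number 0.
- well4 (a point): Centre of the mouth of well 4, level with the flat top of its cup, 70 mm above the bench. Wells are numbered counter-clockwise seen from above; the well straight across from it is number 1.
- well5 (a point): Centre of the mouth of well 5, level with the flat top of its cup, 70 mm above the bench. Wells are numbered counter-clockwise seen from above; the well straight across from it is number 2.
- hub_hole (a point): Centre of the mouth of the hole in the hub, on the rotor's axis, 70 mm above the bench: a plain blind hole with a square, unchamfered mouth, 31.5 mm in diameter and 35 mm deep (floor 35 mm above the bench; hub outside diameter 56 mm).
- sample_a: Screw-capped centrifuge tube, a plain rigid cylinder 38 mm in diameter, 100 mm tall (cap included, same diameter), square-edged flat foot, about 110 g. Origin: centre of the foot; z up to the cap. Sample tube: if present, stands fully down in one of the wells. Two or three of the three are present, never in opposite wells.
- sample_b: Screw-capped centrifuge tube, a plain rigid cylinder 38 mm in diameter, 100 mm tall (cap included, same diameter), square-edged flat foot, about 110 g. Origin: centre of the foot; z up to the cap. Sample tube: if present, stands fully down in one of the wells. Two or three of the three are present, never in opposite wells.
- sample_c: Screw-capped centrifuge tube, a plain rigid cylinder 38 mm in diameter, 100 mm tall (cap included, same diameter), square-edged flat foot, about 110 g. Origin: centre of the foot; z up to the cap. Sample tube: if present, stands fully down in one of the wells. Two or three of the three are present, never in opposite wells.
- balance_a: Screw-capped centrifuge tube, a plain rigid cylinder 38 mm in diameter, 100 mm tall (cap included, same diameter), square-edged flat foot, about 110 g. Origin: centre of the foot; z up to the cap. Balance tube: always present, standing on the bench to the right of the rotor as the robot sees it.
- balance_b: Screw-capped centrifuge tube, a plain rigid cylinder 38 mm in diameter, 100 mm tall (cap included, same diameter), square-edged flat foot, about 110 g. Origin: centre of the foot; z up to the cap. Balance tube: always present, standing on the bench to the right of the rotor as the robot sees it.
- balance_c: Screw-capped centrifuge tube, a plain rigid cylinder 38 mm in diameter, 100 mm tall (cap included, same diameter), square-edged flat foot, about 110 g. Origin: centre of the foot; z up to the cap. Balance tube: always present, standing on the bench to the right of the rotor as the robot sees it.
- handle: Rotor handle: steel pin 30 mm in diameter, 60 mm long, square-edged foot, topped by a black knob 40 mm in diameter, 35 mm tall (95 mm overall, about 300 g). Stands on its foot on the bench at the start. Origin: centre of the foot; z up to the knob. A free sliding fit in the hub, no turning; fully down, its foot is 35 mm above the bench.
- plug_a: Dust plug, loose in a well straight across from a sample place: foot 35 mm in diameter, 12 mm deep, flange 54 mm in diameter, 6 mm thick, resting on the cup's top, then a plain round knob 26 mm in diameter, 36 mm tall (54 mm overall, about 50 g). Lifts straight out. Origin: centre of the foot's underside (58 mm above the bench when in a well); z up to the knob.
- plug_b: Dust plug, loose in a well straight across from a sample place: foot 35 mm in diameter, 12 mm deep, flange 54 mm in diameter, 6 mm thick, resting on the cup's top, then a plain round knob 26 mm in diameter, 36 mm tall (54 mm overall, about 50 g). Lifts straight out. Origin: centre of the foot's underside (58 mm above the bench when in a well); z up to the knob.
- plug_c: Dust plug, loose in a well straight across from a sample place: foot 35 mm in diameter, 12 mm deep, flange 54 mm in diameter, 6 mm thick, resting on the cup's top, then a plain round knob 26 mm in diameter, 36 mm tall (54 mm overall, about 50 g). Lifts straight out. Origin: centre of the foot's underside (58 mm above the bench when in a well); z up to the knob.
- tray: Loose open steel tray, 220 x 100 mm outside, 26 mm high, walls and floor 4 mm, about 800 g, empty at the start. Origin: centre of the underside; x axis along its length, roughly away from the robot.
- tip_box: Bystander: blue box of pipette tips, 85 x 120 mm, 62 mm high. Origin: centre of the underside.
- vial_rack: Bystander: white rack with a few small vials, 70 x 160 mm, up to 72 mm high. Origin: centre of the underside.
- reagent_bottle: Bystander: amber bottle 72 mm in diameter, 150 mm tall. Origin: centre of the underside.
Mind the look-alikes: they are no part of the job. What is shaped like the balance_b but blue or pink is not meant.

How it is judged:
On the way, in this order (a step that is already met when the one before it is completed fails the run):
1. every sample tube has a balance tube fully down in the well straight across, and no other well has been filled (((z of balance_a in the frame of rotor between 0.021 and 0.029 m and horizontal distance between balance_a and rotor between 0.072 and 0.088 m and angle between balance_a's own z axis and vertical below 0.08 rad and horizontal distance between balance_a and sample_a above 0.152 m) or (z of balance_b in the frame of rotor between 0.021 and 0.029 m and horizontal distance between balance_b and rotor between 0.072 and 0.088 m and angle between balance_b's own z axis and vertical below 0.08 rad and horizontal distance between balance_b and sample_a above 0.152 m) or (z of balance_c in the frame of rotor between 0.021 and 0.029 m and horizontal distance between balance_c and rotor between 0.072 and 0.088 m and angle between balance_c's own z axis and vertical below 0.08 rad and horizontal distance between balance_c and sample_a above 0.152 m)) and ((z of balance_a in the frame of rotor between 0.021 and 0.029 m and horizontal distance between balance_a and rotor between 0.072 and 0.088 m and angle between balance_a's own z axis and vertical below 0.08 rad and horizontal distance between balance_a and sample_b above 0.152 m) or (z of balance_b in the frame of rotor between 0.021 and 0.029 m and horizontal distance between balance_b and rotor between 0.072 and 0.088 m and angle between balance_b's own z axis and vertical below 0.08 rad and horizontal distance between balance_b and sample_b above 0.152 m) or (z of balance_c in the frame of rotor between 0.021 and 0.029 m and horizontal distance between balance_c and rotor between 0.072 and 0.088 m and angle between balance_c's own z axis and vertical below 0.08 rad and horizontal distance between balance_c and sample_b above 0.152 m)) and ((z of balance_a in the frame of rotor between 0.021 and 0.029 m and horizontal distance between balance_a and rotor between 0.072 and 0.088 m and angle between balance_a's own z axis and vertical below 0.08 rad and horizontal distance between balance_a and sample_c above 0.152 m) or (z of balance_b in the frame of rotor between 0.021 and 0.029 m and horizontal distance between balance_b and rotor between 0.072 and 0.088 m and angle between balance_b's own z axis and vertical below 0.08 rad and horizontal distance between balance_b and sample_c above 0.152 m) or (z of balance_c in the frame of rotor between 0.021 and 0.029 m and horizontal distance between balance_c and rotor between 0.072 and 0.088 m and angle between balance_c's own z axis and vertical below 0.08 rad and horizontal distance between balance_c and sample_c above 0.152 m)) and ((z of balance_a in the frame of rotor between 0.021 and 0.029 m and horizontal distance between balance_a and rotor between 0.072 and 0.088 m and angle between balance_a's own z axis and vertical below 0.08 rad and (horizontal distance between balance_a and sample_a above 0.152 m or horizontal distance between balance_a and sample_b above 0.152 m or horizontal distance between balance_a and sample_c above 0.152 m)) or (height (world z) of balance_a below 0.006 m and angle between balance_a's own z axis and vertical below 0.1 rad and horizontal distance between balance_a and rotor above 0.125 m)) and ((z of balance_b in the frame of rotor between 0.021 and 0.029 m and horizontal distance between balance_b and rotor between 0.072 and 0.088 m and angle between balance_b's own z axis and vertical below 0.08 rad and (horizontal distance between balance_b and sample_a above 0.152 m or horizontal distance between balance_b and sample_b above 0.152 m or horizontal distance between balance_b and sample_c above 0.152 m)) or (height (world z) of balance_b below 0.006 m and angle between balance_b's own z axis and vertical below 0.1 rad and horizontal distance between balance_b and rotor above 0.125 m)) and ((z of balance_c in the frame of rotor between 0.021 and 0.029 m and horizontal distance between balance_c and rotor between 0.072 and 0.088 m and angle between balance_c's own z axis and vertical below 0.08 rad and (horizontal distance between balance_c and sample_a above 0.152 m or horizontal distance between balance_c and sample_b above 0.152 m or horizontal distance between balance_c and sample_c above 0.152 m)) or (height (world z) of balance_c below 0.006 m and angle between balance_c's own z axis and vertical below 0.1 rad and horizontal distance between balance_c and rotor above 0.125 m))), for 0.2 s.
2. the handle is fully down in the hub (horizontal distance between handle and rotor below 0.004 m and z of handle in the frame of rotor below 0.039 m and angle between handle's own z axis and vertical below 0.08 rad), for 0.2 s.
At the end, for the whole second after the job is handed in: Across from each sample a balance tube is fully down (4 mm, 0.08 rad); spares upright on the bench, 125 mm or more from the rotor axis; sample tubes still seated; plugs in the tray or still in wells; handle within 4 mm of the hub hole's floor and upright (0.08 rad); all at rest (all of step 1 and all of step 2 and z of sample_a in the frame of rotor between 0.021 and 0.029 m and horizontal distance between sample_a and rotor between 0.072 and 0.088 m and angle between each of sample_a, sample_b, sample_c's own z axis and vertical below 0.08 rad and z of sample_b in the frame of rotor between 0.021 and 0.029 m and horizontal distance between sample_b and rotor between 0.072 and 0.088 m and z of sample_c in the frame of rotor between 0.021 and 0.029 m and horizontal distance between sample_c and rotor between 0.072 and 0.088 m and ((x of plug_a in the frame of tray between -0.11 and 0.11 m and y of plug_a in the frame of tray between -0.05 and 0.05 m and z of plug_a in the frame of tray between 0 and 0.045 m) or (z of plug_a in the frame of rotor between 0.054 and 0.062 m and horizontal distance between plug_a and rotor between 0.072 and 0.088 m and angle between plug_a's own z axis and vertical below 0.1 rad)) and ((x of plug_b in the frame of tray between -0.11 and 0.11 m and y of plug_b in the frame of tray between -0.05 and 0.05 m and z of plug_b in the frame of tray between 0 and 0.045 m) or (z of plug_b in the frame of rotor between 0.054 and 0.062 m and horizontal distance between plug_b and rotor between 0.072 and 0.088 m and angle between plug_b's own z axis and vertical below 0.1 rad)) and ((x of plug_c in the frame of tray between -0.11 and 0.11 m and y of plug_c in the frame of tray between -0.05 and 0.05 m and z of plug_c in the frame of tray between 0 and 0.045 m) or (z of plug_c in the frame of rotor between 0.054 and 0.062 m and horizontal distance between plug_c and rotor between 0.072 and 0.088 m and angle between plug_c's own z axis and vertical below 0.1 rad)) and linear speed of each of balance_a, balance_b, balance_c, plug_a, plug_b, plug_c, handle below 0.02 m/s); the robot touches nothing.
It fails at once if a sample tube is lifted out of its well (distance of any of sample_a, sample_b, sample_c from where it was at the start of the episode above 0.025 m).
It fails at once if the tip box, vial rack or bottle is pushed more than 30 mm or tipped over (distance of any of tip_box, vial_rack, reagent_bottle from where it was at the start of the episode above 0.03 m or angle between any of tip_box, vial_rack, reagent_bottle's own z axis and vertical above 0.5 rad).
Of sample_a, sample_b, sample_c only 2 to 3 are there at a start; the rules pass over those that are not, and their reading is None.
At some moment in a run one of tray may be knocked a few centimetres aside while the robot is not near it.
It also fails if it takes over 210 s, if anything falls off the work surface, if the arm or the gripper's body presses on something with over 40 N, if the wrist force passes 120 N, or if a joint passes its speed limit or range.

## Working session

There is one attempt and no reset: what is moved stays moved. The work goes in short steps, Python scripts to look and compute and a tool call to move; the robot and the scene stay as the last step left them, time stands still between calls to the robot, and variables do not carry over. Pictures are saved under pics/ and viewed, about 12 in all and at most 16, crops included, and the job is handed in when it is done.

Besides the shell and the picture viewer there is one more tool, called after "Request:" as a command line: name --argument value ..., lists and objects as JSON in quotes. step_arm: Moves the arm, as the interface text tells. Its arguments: {"type":"object","properties":{"moves":{"type":"array","items":{"type":"array","items":{"type":"array","items":{"type":"number"}}}},"grip":{"type":"number"},"squeeze":{"type":"number"}},"required":["moves"]}

```bash
mkdir -p pics; cat > h.py <<'E'
import numpy as np,cv2
from station import readout,viewer,ctrl,nets
def ray(cam,px,z):
    c=viewer.calibration(cam);K,R,t=[np.array(c[k],float) for k in("camera_matrix","R","t")]
    d=R.T@np.linalg.solve(K,[px[0],px[1],1.]);o=-R.T@t.ravel()
    return (o+d*(z-o[2])/d[2])
def proj(cam,X):
    c=viewer.calibration(cam);K,R,t=[np.array(c[k],float) for k in("camera_matrix","R","t")]
    p=K@(R@np.array(X,float)+t.ravel());return p[:2]/p[2]
E
python3 - <<'E'
from h import *
o=readout.get_obs();print({k:np.round(v,3) for k,v in o.items()})
for c in("top","scene"):
    cv2.imwrite(f"pics/{c}0.png",viewer.get_image(c));k=viewer.calibration(c);R=np.array(k["R"]);print(c,np.round(-R.T@np.ravel(k["t"]),3),np.round(k["camera_matrix"],0).tolist())
viewer.get_image("top")
for n,z in [("well0",.07),("hub_hole",.07),("rotor",0),("sample_a",.025),("balance_a",0),("handle",0),("plug_a",.058),("tray",0),("tip_box",0),("vial_rack",0),("reagent_bottle",0)]:
    for d in nets.pinpoint("top",n): print(n,round(d["confidence"],2),np.round(d["at"],1),np.round(ray("top",d["at"],z)[:2],4))
E
```

```text
{'t': np.float64(0.0), 'q': array([ 1.009,  0.053,  1.614,  0.   ,  1.476, -0.119]), 'dq': array([-0.   , -0.001,  0.   , -0.002, -0.   ,  0.001]), 'effort': array([-0.0000e+00, -3.9371e+01, -3.7016e+01, -0.0000e+00,  8.0000e-03,
        0.0000e+00]), 'tool_pos': array([0.267, 0.564, 0.23 ]), 'tool_rot': array([ 2.654,  1.679, -0.003]), 'contact_force': array([ 0.408,  0.108, -0.284]), 'wrist_torque': array([-0.033,  0.051,  0.014]), 'opening': np.float64(0.086)}
top [0.373 0.014 1.422] [[494.0, 0.0, 277.0], [0.0, 494.0, 216.0], [0.0, 0.0, 1.0]]
scene [0.866 0.56  1.   ] [[471.0, 0.0, 276.0], [0.0, 471.0, 208.0], [0.0, 0.0, 1.0]]
well0 0.9 [252.6 244.8] [0.4546 0.0637]
well0 0.83 [276.1 222.3] [ 0.5163 -0.0008]
well0 0.81 [221.1 209.7] [0.5516 0.1508]
well0 0.78 [236.5 188.3] [0.6114 0.1087]
well0 0.75 [224.2 237.8] [0.474  0.1415]
well0 0.58 [265.4 196.3] [0.5889 0.0286]
well0 0.56 [247.4 220.2] [0.5223 0.0782]
hub_hole 0.93 [247.3 216.8] [0.5318 0.0785]
rotor 0.79 [248.  220.1] [0.5304 0.0798]
sample_a 0.62 [258.4 245.9] [0.4541 0.049 ]
sample_a 0.48 [219.2 208.2] [0.5619 0.1608]
balance_a 0.72 [331.9 293.6] [ 0.319  -0.1601]
balance_a 0.7 [323.4 265. ] [ 0.4002 -0.137 ]
balance_a 0.69 [388.6 251. ] [ 0.4398 -0.3259]
balance_a 0.69 [353.2 274.8] [ 0.372  -0.2221]
balance_a 0.62 [339.6 200.9] [ 0.5861 -0.187 ]
balance_a 0.51 [248.9 221.6] [0.526  0.0771]
balance_a 0.46 [266.4 195.3] [0.603  0.0264]
handle 0.68 [387.9 207.2] [ 0.5673 -0.3277]
plug_a 0.57 [240.3 190.2] [0.6081 0.0989]
plug_a 0.55 [264.2 200.1] [0.58   0.0321]
plug_a 0.45 [221.  207.7] [0.5588 0.1523]
tray 0.66 [154.5 235.8] [0.4855 0.3486]
tip_box 0.79 [373.2 148.7] [ 0.7419 -0.2894]
tip_box 0.41 [272.7 226.4] [0.5119 0.0083]
reagent_bottle 0.63 [150.6 163.8] [0.6969 0.3654]
reagent_bottle 0.42 [272.7 227.2] [0.5095 0.0083]
```

```bash
python3 - <<'E'
import cv2
a=cv2.imread("pics/top0.png");cv2.imwrite("pics/top0c.png",cv2.resize(a[100:350,120:440],None,fx=2.4,fy=2.4,interpolation=cv2.INTER_CUBIC))
E
```

```text
(no output)
```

View pics/top0c.png

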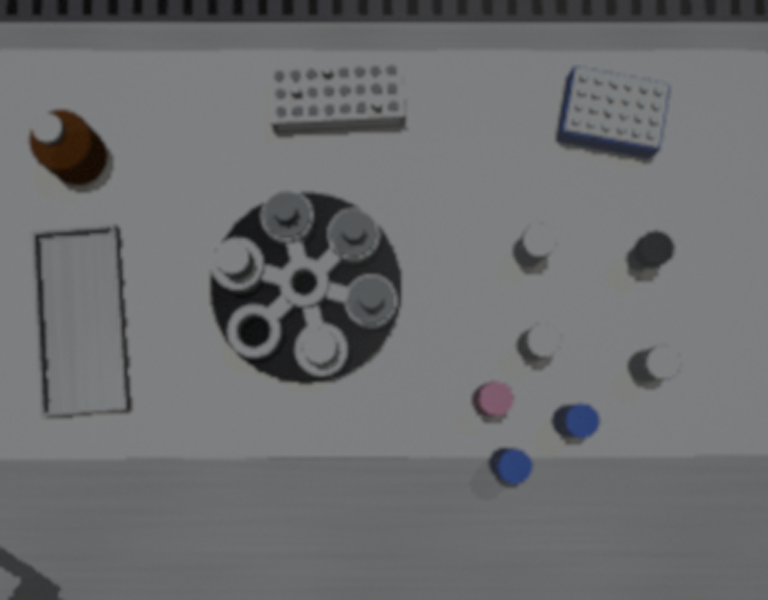

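View pics/scene0.png

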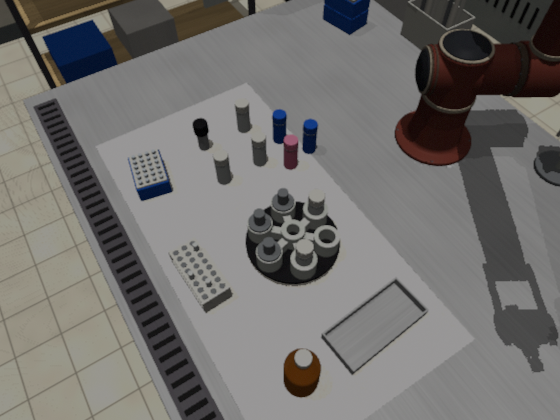

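The top view shows samples in the left well (px ~218,209) and the near well (~254,245). The near-left well is empty, and there are plugs far-left, far-right and right. So the plugs to swap are the far-left one at about (0.608,0.104) and the right one at about (0.516,0.003). The third plug stays. White caps (balance tubes) are at px (344,201), (346,242) and (396,251). Next I'll move over the rotor.

Request:
step_arm --moves '[[[1.1,-2.42,0.35,-0.042],[1.1,-2.42,0.35,-0.042],[1.1,-2.42,0.35,-0.042],[1.1,-2.42,0.35,-0.042],[1.1,-2.42,0.35,-0.042],[1.1,-2.42,0.35,-0.042],[1.1,-2.42,0.35,-0.042],[1.1,-2.42,0.35,-0.042],[1.1,-2.42,0.35,-0.042],[1.1,-2.42,0.35,-0.042]]]'

```text
t: 1.53
tool_pos: [0.3781, 0.3215, 0.2667]
tool_rot: [-2.948, -1.086, -0.001]
contact_force: [1.2, -0.1, -1.1]
opening: 0.0855
```

Request:
step_arm --moves '[[[1.1,-2.42,0.35,-0.042],[1.1,-2.42,0.35,-0.042],[1.1,-2.42,0.35,-0.042],[1.1,-2.42,0.35,-0.042],[1.1,-2.42,0.35,-0.042],[1.1,-2.42,0.35,-0.042],[1.1,-2.42,0.35,-0.042],[1.1,-2.42,0.35,-0.042],[1.1,-2.42,0.35,-0.042],[0,0,0,0]]]'

```text
t: 2.37
tool_pos: [0.4783, 0.1016, 0.2987]
tool_rot: [3.099, 0.507, 0.003]
contact_force: [-0.1, -0.2, -0.2]
opening: 0.0855
```

```bash
python3 - <<'E'
from h import *
o=readout.get_obs();print(o["tool_pos"],o["tool_rot"],o["contact_force"])
im=viewer.get_image("wrist");cv2.imwrite("pics/w1.png",im)
k=viewer.calibration("wrist");R=np.array(k["R"]);print(np.round(-R.T@np.ravel(k["t"]),3),np.round(k["R"],3),np.round(k["camera_matrix"],0).tolist())
for n,z in [("well0",.07),("hub_hole",.07),("sample_a",.025),("plug_a",.058)]:
    for d in nets.pinpoint("wrist",n): print(n,round(d["confidence"],2),np.round(d["at"],1),np.round(ray("wrist",d["at"],z)[:2],4))
E
```

```text
[0.47833792 0.10163381 0.29869909] [3.09856517e+00 5.06728576e-01 2.64019639e-03] [-0.14987102 -0.20411214 -0.15174691]
[0.451 0.182 0.441] [[ 0.947  0.32   0.   ]
 [ 0.302 -0.895  0.327]
 [ 0.105 -0.31  -0.945]] [[345.0, 0.0, 281.0], [0.0, 345.0, 208.0], [0.0, 0.0, 1.0]]
well0 0.9 [249.9 196. ] [0.4539 0.0642]
well0 0.72 [288.3 136.4] [0.4729 0.1404]
well0 0.37 [279.1 248.7] [0.5057 0.0131]
hub_hole 0.71 [320.3 200. ] [0.5298 0.0861]
sample_a 0.69 [255.2 185.7] [0.456  0.0659]
sample_a 0.6 [355.8 139.5] [0.5521 0.1589]
plug_a 0.93 [388.  203.8] [0.6083 0.1049]
plug_a 0.77 [347.1 251.5] [0.5868 0.0326]
```

View pics/w1.png

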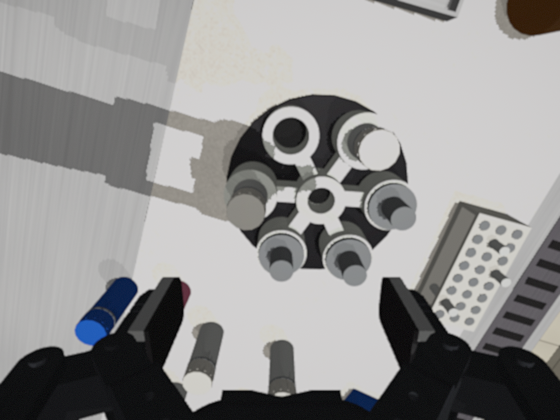

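```bash
cat >> h.py <<'E'
from scipy.optimize import minimize
def fitcircles(cam,im,circs,x0,ranges=(.008,.008,.12)):
    """circs: f(params)->list of (center3,r,sign) sign +1: brighter outside"""
    g=cv2.GaussianBlur(cv2.cvtColor(im,cv2.COLOR_BGR2GRAY).astype(np.float32),(0,0),1.0)
    c=viewer.calibration(cam);K,R,t=[np.array(c[k],float) for k in("camera_matrix","R","t")];t=t.ravel()
    a=np.linspace(0,2*np.pi,120,endpoint=False)
    def samp(ctr,r):
        P=np.stack([ctr[0]+r*np.cos(a),ctr[1]+r*np.sin(a),0*a+ctr[2]],1)@R.T+t
        q=P@K.T;q=(q[:,:2]/q[:,2:]).astype(np.float32)
        return cv2.remap(g,q[:,0].reshape(1,-1),q[:,1].reshape(1,-1),cv2.INTER_LINEAR)[0]
    def cost(p):
        s=0
        for ctr,r,sg in circs(p):
            d=sg*(samp(ctr,r+.0012)-samp(ctr,r-.0012))
            s+=np.clip(d,-5,40).mean()
        return -s
    best=None;rng=np.random.default_rng(0)
    for i in range(400):
        p=np.array(x0)+rng.uniform(-1,1,len(x0))*np.array(ranges)[:len(x0)]
        v=cost(p)
        if best is None or v<best[0]: best=(v,p)
    S=np.vstack([best[1]]+[best[1]+np.eye(len(x0))[i]*(.002 if i<2 else .03) for i in range(len(x0))])
    r=minimize(cost,best[1],method="Nelder-Mead",options=dict(initial_simplex=S,xatol=1e-5,fatol=1e-4))
    return r.x,r.fun
def rotor_circs(empty=(),cups=range(6)):
    def f(p):
        cx,cy,y=p;L=[((cx,cy,.07),.01575,1)]
        for k in cups: L.append(((cx+.08*np.cos(y+k*np.pi/3),cy+.08*np.sin(y+k*np.pi/3),.07),.03,-1))
        for k in empty: L.append(((cx+.08*np.cos(y+k*np.pi/3),cy+.08*np.sin(y+k*np.pi/3),.07),.01975,1))
        return L
    return f
E
python3 - <<'E'
from h import *
y0=np.radians(16.5)  # k0=P2 plug, k1=sample, k2=empty, k3=sample, k4=P1, k5=plug3
im=cv2.imread("pics/w1.png")
for e,c in (((2,),range(6)),((2,),(0,2,5)),((2,),())):
    print("wrist",fitcircles("wrist",im,rotor_circs(e,c),[.532,.083,y0]))
print("top",fitcircles("top",cv2.imread("pics/top0.png"),rotor_circs((2,)),[.532,.083,y0]))
# white caps
im=cv2.imread("pics/top0.png")
for n,px in(("b1",(344,201)),("b2",(346,242)),("b3",(396,251))):
    w=ray("top",px,.1);x,v=fitcircles("top",im,lambda p:[((p[0],p[1],.1),.019,-1)],w[:2]);print(n,w[:2],x,v)
px=(393.5,203.5);w=ray("top",px,.095);print("handle",w,fitcircles("top",im,lambda p:[((p[0],p[1],.095),.02,1)],w[:2]))
E
```

```text
wrist (array([0.52986474, 0.08651083, 0.25750529]), np.float64(-215.8875274658203))
wrist (array([0.52929521, 0.08668272, 0.25604699]), np.float64(-158.00759887695312))
wrist (array([0.53112693, 0.08701453, 0.26571474]), np.float64(-80.0))
top (array([0.53117288, 0.08147594, 0.25297029]), np.float64(-129.5095672607422))
b1 [ 0.57083182 -0.1848188 ] [ 0.57480764 -0.1860991 ] -5.616769313812256
b2 [ 0.45955931 -0.18801136] [ 0.46140096 -0.18917289] -6.162904262542725
b3 [ 0.43503146 -0.32189938] [ 0.43632982 -0.32192587] -5.686919212341309
handle [ 0.56447075 -0.32049849  0.095     ] (array([ 0.56508032, -0.31761635]), np.float64(-15.741721153259277))
```

Request:
step_arm --moves '[[[3.2,0.1,0,-0.017],[3.2,0.1,0,-0.017],[3.2,0.1,0,-0.017],[3.3,0,0,-0.017],[0,0,-3.6,0],[0,0,-3.6,0],[0,0,-3.6,0],[0,0,-3.6,0],[0,0,-3.6,0],[0,0,-3.6,0]]]'

```text
t: 3.45
tool_pos: [0.6051, 0.1093, 0.0801]
tool_rot: [-3.114, -0.414, -0.0]
contact_force: [-0.6, -0.0, -0.5]
opening: 0.0853
```

Request:
step_arm --moves '[[[0,0,-0.1,0],[0,0,0,0],[0,0,0,0],[0,0,0,0],[0,0,0,0],[0,0,0,0],[0,0,0,0],[0,0,0,0]]]' --grip 1 --squeeze 30

```text
t: 4.12
tool_pos: [0.6081, 0.1082, 0.0846]
tool_rot: [-3.115, -0.41, -0.009]
contact_force: [0.0, 1.2, 7.0]
opening: 0.0252
```

```bash
python3 - <<'E'
from h import *
o=readout.get_obs();print(o["tool_pos"],o["opening"],o["contact_force"],o["wrist_torque"])
viewer.get_image("top")
for n,z in[("tray",0),("plug_a",.058)]:
    for d in nets.pinpoint("top",n): print(n,round(d["confidence"],2),np.round(d["at"],1),np.round(ray("top",d["at"],z)[:2],4))
m=nets.masks_of("top","tray")[0];r=cv2.minAreaRect(np.argwhere(m["region"])[:,::-1].astype(np.float32));print([ray("top",p,.026)[:2].round(3) for p in cv2.boxPoints(r)])
E
```

```text
[0.60810045 0.10824531 0.08455717] 0.025201172833487443 [0.03428146 1.16671783 7.03509931] [0.10673591 0.24042874 0.02348333]
tray 0.64 [152.9 234.1] [0.4904 0.3533]
plug_a 0.78 [264.8 200.5] [0.5789 0.0304]
plug_a 0.65 [245.  222.1] [0.5184 0.0854]
plug_a 0.62 [238.7 190.2] [0.6082 0.1034]
plug_a 0.6 [237.1 189.8] [0.6093 0.1079]
plug_a 0.59 [269.7 223.5] [0.5143 0.0168]
[array([0.602, 0.41 ]), array([0.607, 0.302]), array([0.386, 0.286]), array([0.381, 0.392])]
```

Request:
step_arm --moves '[[[0,0,0.5,0],[0,0,2,0],[0,0,4,0],[0,0,4,0],[-0.7,2.4,0,0],[-1.1,4,0,0],[-1.1,4,0,0],[-1.1,4,0,0],[-1.1,4,0,0],[-1.1,4,0,0]]]'

```text
t: 5.15
tool_pos: [0.543, 0.3335, 0.1865]
tool_rot: [-3.115, -0.41, -0.001]
contact_force: [0.7, 0.2, -1.2]
opening: 0.0252
```

Request:
step_arm --moves '[[[-0.7,2,0,0],[0,0,0,0],[0,0,0,0]]]'

```text
t: 5.4
tool_pos: [0.5362, 0.3527, 0.1861]
tool_rot: [3.114, 0.414, 0.0]
contact_force: [0.6, -0.9, 0.4]
opening: 0.0253
```

```bash
python3 - <<'E'
from h import *
o=readout.get_obs();print(o["tool_pos"],o["opening"],o["contact_force"],o["wrist_torque"])
a=viewer.get_image("wrist");b=viewer.get_image("top")
cv2.imwrite("pics/w2.png",np.hstack([cv2.resize(a,(400,300)),cv2.resize(b,(400,300))]))
m=nets.masks_of("top","tray")[0];r=cv2.minAreaRect(np.argwhere(m["region"])[:,::-1].astype(np.float32));print([ray("top",p,.026)[:2].round(3) for p in cv2.boxPoints(r)])
E
```

```text
[0.53623137 0.35272519 0.18609054] 0.025255972062258727 [ 0.59997835 -0.91975278  0.36372913] [-0.01547005 -0.00945629 -0.04098066]
[array([0.599, 0.396]), array([0.62 , 0.312]), array([0.398, 0.253]), array([0.378, 0.336])]
```

View pics/w2.png

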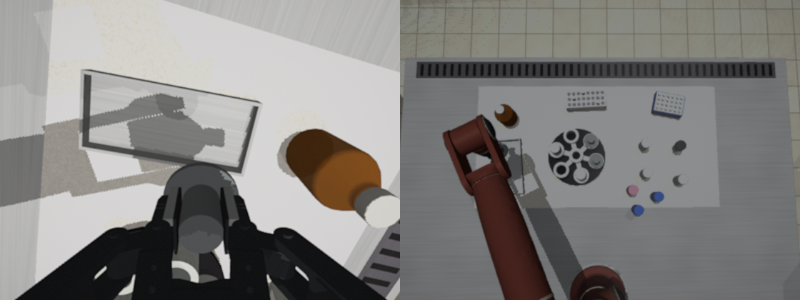

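The wrist view shows the plug held, with the tray corners at roughly (119,98), (367,143), (340,245) and (119,206) px. I'll compute where the tray is.

```bash
python3 - <<'E'
from h import *
for p in [(119,98),(367,143),(340,245),(119,206)]: print(ray("wrist",p,.026)[:2].round(3))
viewer.get_image("wrist")
for d in nets.pinpoint("wrist","tray"): print(d["confidence"],ray("wrist",d["at"],0)[:2].round(3))
E
```

```text
[0.387 0.389]
[0.6   0.407]
[0.607 0.308]
[0.398 0.293]
0.88 [0.493 0.343]
```

Request:
step_arm --moves '[[[0,-0.2,-3,0],[0,0,-4,0],[0,0,-4,0],[0,0,-3,0],[0,0,-1.1,0],[0,0,0,0]]]'

```text
t: 6.15
tool_pos: [0.5355, 0.3482, 0.0323]
tool_rot: [3.113, 0.408, -0.008]
contact_force: [0.1, 0.5, -0.4]
opening: 0.0252
```

Request:
step_arm --moves '[[[0,0,0,0],[0,0,0,0],[0,0,0,0],[0,0,0,0],[0,0,2,0],[0,0,4,0],[0,0,4,0],[0,0,4,0]]]' --grip 0

```text
t: 6.82
tool_pos: [0.5364, 0.3497, 0.1767]
tool_rot: [3.115, 0.41, -0.0]
contact_force: [1.2, 0.9, 0.1]
opening: 0.0855
```

Request:
step_arm --moves '[[[0,-4,2,0],[0,-4,2,0],[0,-4,0,0],[0,-4,0,0],[-0.2,-4,0,0],[-0.5,-3,0,0],[-0.5,-3,0,0],[-0.5,-3,0,0],[-0.5,-3,0,0],[-0.5,-2,0,0]]]'

```text
t: 7.65
tool_pos: [0.5096, 0.0131, 0.2131]
tool_rot: [3.114, 0.408, 0.003]
contact_force: [0.2, -0.1, 0.1]
opening: 0.0852
```

```bash
python3 - <<'E'
from h import *
o=readout.get_obs();print(o["tool_pos"],o["tool_rot"])
im=viewer.get_image("wrist");cv2.imwrite("pics/w3.png",im)
for e in ((0,2),):
  for c in (range(6),(0,2),()):
    print("wrist",fitcircles("wrist",im,rotor_circs(e,c),[.530,.083,.257]))
E
```

```text
[0.50956646 0.01308902 0.21307139] [3.11381970e+00 4.07971933e-01 2.63719434e-03]
wrist (array([0.53147732, 0.0774435 , 0.25321504]), np.float64(-248.2705078125))
wrist (array([0.53269269, 0.07659126, 0.25604996]), np.float64(-156.6424560546875))
wrist (array([0.53245649, 0.07651243, 0.25276993]), np.float64(-111.33333587646484))
```

View pics/w3.png

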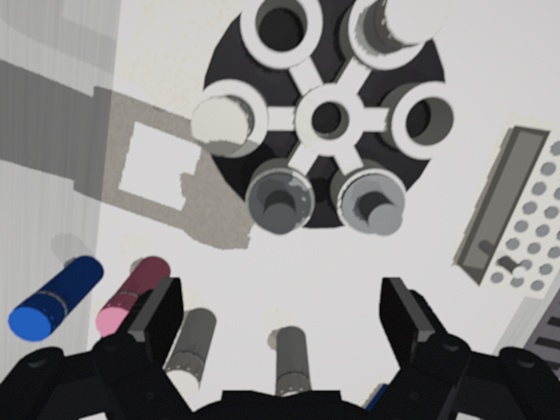

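The far-left well is now empty at px (422,118) and the hub hole is at (327,119). The right-hand plug's knob is at (278,210). I'll refit with the arm at rest.

```bash
python3 - <<'E'
from h import *
for i in range(2):
    im=viewer.get_image("wrist");o=readout.get_obs();print(o["tool_pos"],o["dq"].round(3))
    print("wrist",fitcircles("wrist",im,rotor_circs((0,2),(0,1,2,4,5)),[.530,.083,.257]))
im=viewer.get_image("top")
print("top",fitcircles("top",im,rotor_circs((0,2)),[.530,.083,.257]))
E
```

```text
[0.50956294 0.01293857 0.21300442] [ 0.052  0.016 -0.013  0.031 -0.007  0.031]
wrist (array([0.53347817, 0.08351597, 0.24663575]), np.float64(-219.28904724121094))
[0.50982903 0.01432327 0.21293531] [ 0.039  0.014 -0.009  0.011 -0.003  0.007]
wrist (array([0.53306613, 0.08279337, 0.25273772]), np.float64(-221.42437744140625))
top (array([0.53113777, 0.08114549, 0.25131057]), np.float64(-99.70796203613281))
```

Request:
step_arm --moves '[[[0.1,-0.9,0,0.116],[0,0,0,0.116],[0,0,0,0.116],[0,0,0,0.116],[0,0,0,0.116],[0,0,0,0.116],[0,0,0,0.116],[0,0,0,0.116],[0,0,0,0.116],[0,0,0,0]]]'

```text
t: 8.68
tool_pos: [0.5111, 0.0077, 0.2124]
tool_rot: [2.492, 1.913, 0.001]
contact_force: [0.1, 0.2, 0.3]
opening: 0.0856
```

Request:
step_arm --moves '[[[0,0,-3,0],[0,0,-3,0],[0,0,-3,0],[0,0,-2.5,0],[0,0,-1.3,0],[0,0,0,0]]]'

```text
t: 9.18
tool_pos: [0.5079, 0.0076, 0.08]
tool_rot: [-2.492, -1.904, 0.008]
contact_force: [-0.6, -0.5, -0.7]
opening: 0.0856
```

Request:
step_arm --moves '[[[0,0,0,0],[0,0,0,0],[0,0,0,0],[0,0,0,0],[0,0,0,0],[0,0,0,0],[0,0,0,0],[0,0,0,0]]]' --grip 1 --squeeze 30

```text
t: 9.85
tool_pos: [0.5118, 0.0063, 0.0856]
tool_rot: [2.494, 1.908, 0.003]
contact_force: [-0.6, 0.3, 6.5]
opening: 0.025
```

Request:
step_arm --moves '[[[0,0,0.5,0],[0,0,2,0],[0,0,4,0],[0,0,4,0],[0,0,2,0],[-0.5,2,0,0],[-0.8,4,0,0],[-0.9,4,0,0],[-0.9,4,0,0],[-0.9,4,0,0]]]'

```text
t: 10.68
tool_pos: [0.4698, 0.1877, 0.2089]
tool_rot: [-2.496, -1.907, 0.0]
contact_force: [0.4, 0.2, 0.6]
opening: 0.0251
```

Request:
step_arm --moves '[[[-0.9,4,0,-0.12],[-0.5,4,0,-0.12],[-0.5,4,0,-0.12],[0,3,0,-0.12],[0,1,0,-0.12],[0,0,0,-0.12],[0,0,0,-0.12],[0,0,0,-0.12],[0,0,0,-0.12],[0,0,0,0]]]'

```text
t: 11.52
tool_pos: [0.4531, 0.3379, 0.2085]
tool_rot: [3.117, 0.39, -0.002]
contact_force: [-0.3, -0.3, -0.7]
opening: 0.0251
```

```bash
python3 - <<'E'
from h import *
viewer.get_image("wrist")
for d in nets.pinpoint("wrist","tray"): print(d["confidence"],ray("wrist",d["at"],0)[:2].round(3))
for d in nets.pinpoint("wrist","plug_a"): print(d["confidence"],d["at"],ray("wrist",d["at"],0.004)[:2].round(3))
m=nets.masks_of("wrist","tray")[0];r=cv2.minAreaRect(np.argwhere(m["region"])[:,::-1].astype(np.float32));print([ray("wrist",p,.026)[:2].round(3) for p in cv2.boxPoints(r)])
o=readout.get_obs();print(o["tool_pos"],o["tool_rot"],o["opening"])
cv2.imwrite("pics/w4.png",viewer.get_image("wrist"))
E
```

```text
0.95 [0.496 0.346]
0.82 [359.4, 190.0] [0.537 0.342]
0.76 [279.3, 252.0] [0.474 0.252]
[array([0.382, 0.289]), array([0.381, 0.391]), array([0.598, 0.41 ]), array([0.624, 0.306])]
[0.45335417 0.33792624 0.20888976] [ 3.11634450e+00  3.95860366e-01 -7.19251288e-04] 0.025093190392262148
```

View pics/w4.png

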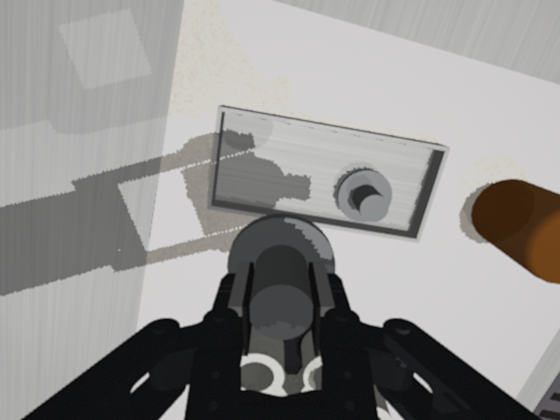

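Plug A stands in the tray at px (362,195) and plug B is in the gripper. I'll lower B at the near end of the tray.

Request:
step_arm --moves '[[[-1.8,0.7,0,0],[0,0,-4,0],[0,0,-4,0],[0,0,-4,0],[0,0,-4,0],[0,0,-1.4,0],[0,0,0,0]]]'

```text
t: 12.35
tool_pos: [0.4329, 0.3436, 0.0313]
tool_rot: [3.114, 0.394, -0.011]
contact_force: [0.4, 0.7, -0.6]
opening: 0.0248
```

Request:
step_arm --moves '[[[0,0,0,0],[0,0,0,0],[0,0,0,0],[0,0,0,0],[0,0,2,0],[0,0,4,0],[0,0,4,0],[0,0,4,0],[0,0,4,0],[0,0,4,0]]]' --grip 0

```text
t: 13.18
tool_pos: [0.4353, 0.345, 0.258]
tool_rot: [-3.116, -0.393, -0.003]
contact_force: [0.6, 0.9, -0.6]
opening: 0.0851
```

Request:
step_arm --moves '[[[0,-4,1,0],[0,-4,1,0],[0,-4,1,0],[0,-4,0,0],[0,-4,0,0],[0,-4,0,0],[0,-4,0,0],[0,-4,0,0],[0,-4,0,0],[0,-4,0,0]]]'

```text
t: 14.02
tool_pos: [0.4351, -0.0568, 0.2861]
tool_rot: [3.116, 0.393, 0.004]
contact_force: [1.6, -0.1, 0.5]
opening: 0.0852
```

Request:
step_arm --moves '[[[0,-2,0,0],[0,-1,0,0],[0,0,0,0],[0,0,0,0],[0,0,0,0],[0,0,0,0]]]'

```text
t: 14.52
tool_pos: [0.4356, -0.0835, 0.2852]
tool_rot: [-3.116, -0.396, -0.001]
contact_force: [-0.5, 0.4, 0.6]
opening: 0.0852
```

```bash
python3 - <<'E'
from h import *
im=viewer.get_image("wrist");o=readout.get_obs();print(o["tool_pos"],o["dq"].round(3))
cv2.imwrite("pics/w5.png",im)
k=viewer.calibration("wrist");R=np.array(k["R"]);print(np.round(-R.T@np.ravel(k["t"]),3))
for n,z in [("balance_a",0),("handle",0)]:
    for d in nets.pinpoint("wrist",n): print(n,round(d["confidence"],2),np.round(d["at"],1),np.round(ray("wrist",d["at"],z)[:2],4))
im=viewer.get_image("top")
for d in nets.pinpoint("top","tray"): print(d["confidence"],ray("top",d["at"],0)[:2].round(3))
for d in nets.pinpoint("top","plug_a"): print(d["confidence"],np.round(d["at"]),ray("top",d["at"],0.004)[:2].round(3))
E
```

```text
[ 0.43563544 -0.08362017  0.28520066] [-0.004  0.002 -0.001 -0.001 -0.002  0.   ]
[ 0.415 -0.003  0.428]
balance_a 0.96 [210.8 250.9] [ 0.3743 -0.2304]
balance_a 0.85 [281.9 238.9] [ 0.4641 -0.1887]
balance_a 0.76 [243.5 191.5] [ 0.3995 -0.1365]
balance_a 0.71 [360.7 254.7] [ 0.5748 -0.1846]
balance_a 0.59 [181.3 188.2] [ 0.3212 -0.1522]
balance_a 0.57 [244.  317.5] [ 0.4417 -0.3248]
handle 0.71 [326.9 332.7] [ 0.5675 -0.3204]
0.77 [0.486 0.349]
0.66 [151. 256.] [0.428 0.356]
0.66 [257. 248.] [0.45  0.053]
0.64 [156. 219.] [0.534 0.343]
0.5 [338. 202.] [ 0.584 -0.18 ]
```

View pics/w5.png

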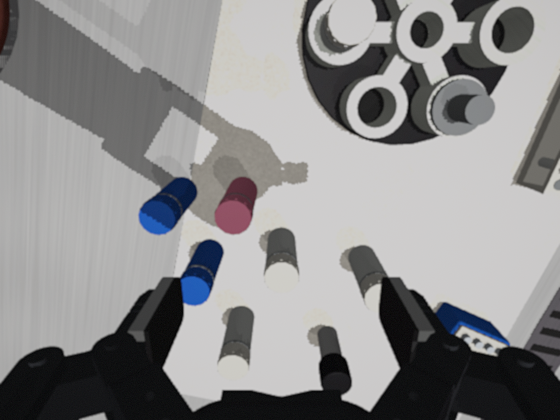

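Three white-capped tubes at px (281,240), (361,255) and (237,318), plus the handle at (327,335); the blue and pink tubes are look-alikes. I'll take the tube at (0.463,-0.189) first.

Request:
step_arm --moves '[[[0.95,-3.5,0,0],[0.9,-3.5,0,0],[0.9,-3.5,0,0],[0,0,-4,0],[0,0,-4,0],[0,0,-4,0],[0,0,-4,0],[0,0,-3.5,0],[0,0,-2,0],[0,0,-1.2,0]]]'

```text
t: 15.65
tool_pos: [0.4608, -0.1885, 0.0542]
tool_rot: [-3.113, -0.392, 0.008]
contact_force: [-0.2, 0.6, 0.2]
opening: 0.0855
```

Request:
step_arm --moves '[[[0,0,0,0],[0,0,0,0],[0,0,0,0],[0,0,0,0],[0,0,0,0],[0,0,0,0],[0,0,0,0],[0,0,0,0]]]' --grip 1 --squeeze 40

```text
t: 16.32
tool_pos: [0.4647, -0.1909, 0.0607]
tool_rot: [3.114, 0.392, 0.006]
contact_force: [-1.1, 0.1, 6.7]
opening: 0.0373
```

Request:
step_arm --moves '[[[0,0,0.5,0],[0,0,2,0],[0,0,4,0],[0,0,4,0],[0,0,4,0],[1,2,0,0],[2,4,0,0],[2,4,0,0],[2,4,0,0],[2,4,0,0]]]'

```text
t: 17.15
tool_pos: [0.5478, -0.0191, 0.2035]
tool_rot: [3.117, 0.392, 0.001]
contact_force: [0.5, -0.1, -0.4]
opening: 0.0373
```

Request:
step_arm --moves '[[[2,4,0,0],[2,4,0,0],[1.6,3,0,0],[0,0,0,0],[0,0,0,0],[0,0,0,0],[0,0,0,0]]]'

```text
t: 17.73
tool_pos: [0.6003, 0.0829, 0.203]
tool_rot: [3.117, 0.391, -0.001]
contact_force: [-0.0, -0.4, -1.2]
opening: 0.0373
```

```bash
python3 - <<'E'
from h import *
im=viewer.get_image("wrist");o=readout.get_obs();print(o["tool_pos"],o["tool_rot"],o["opening"],o["contact_force"],o["dq"].round(3))
cv2.imwrite("pics/w6.png",im)
for e,c in(((0,2,4),range(6)),((0,2,4),()),((2,4),())):
    print("wrist",fitcircles("wrist",im,rotor_circs(e,c),[.532,.0825,.251]))
E
```

```text
[0.60034723 0.08264576 0.20306188] [ 3.11706490e+00  3.90547012e-01 -5.88862029e-04] 0.03706474355022111 [ 0.42661905 -0.37176814 -0.78115568] [-0.006 -0.003 -0.002  0.002  0.    -0.   ]
wrist (array([0.53252865, 0.08077811, 0.25671778]), np.float64(-291.1245422363281))
wrist (array([0.53303204, 0.08153519, 0.25253739]), np.float64(-157.12124633789062))
wrist (array([0.53300863, 0.08080829, 0.24851962]), np.float64(-120.0))
```

View pics/w6.png

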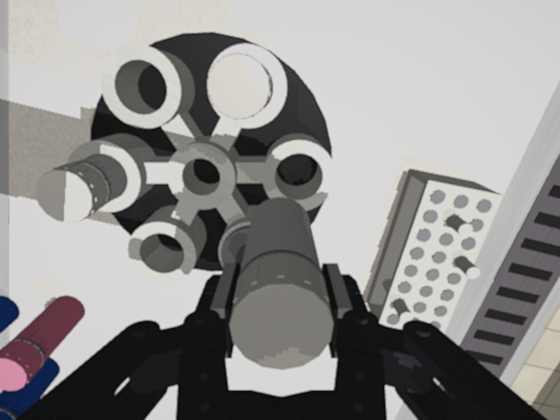

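The gripped tube is upright in view, with its cap at px (282,325). Target well k0 is at (298,168). I'll measure the tube axis in the same camera frame.

```bash
python3 - <<'E'
from h import *
im=cv2.imread("pics/w6.png")
for z in(.240,.243):
    w=ray("wrist",(282,325),z)[:2]
    print(z,w,fitcircles("wrist",im,lambda p:[((p[0],p[1],z),.019,-1)],w,(.004,.004)))
w=ray("wrist",(278,225),.142);print(w, "TCP",readout.get_obs()["tool_pos"])
# bottom far edge of tube: predicted foot circle px for TCP axis
for a in np.radians([0,90,180,270]): print(np.round(proj("wrist",[.6003+.019*np.cos(a),.0827+.019*np.sin(a),.142])))
E
```

```text
0.24 [0.6005659  0.08403055] (array([0.60009914, 0.08224947]), np.float64(-23.048315048217773))
0.243 [0.5999855  0.08628134] (array([0.60020147, 0.08407609]), np.float64(-23.739654541015625))
[0.59830499 0.08349499 0.142     ] TCP [0.60034723 0.08264576 0.20306188]
[310. 234.]
[288. 199.]
[252. 220.]
[274. 253.]
```

Request:
step_arm --moves '[[[0.5,0.9,0,0],[0.5,0.95,0,0],[0,0,-2,0],[0,0,-2,0],[0,0,-2,0],[0,0,-0.6,0],[0,0,0,0],[0,0,0,0]]]'

```text
t: 18.45
tool_pos: [0.6111, 0.1024, 0.1375]
tool_rot: [-3.117, -0.393, -0.0]
contact_force: [0.6, 0.1, -1.0]
opening: 0.0373
```

```bash
python3 - <<'E'
from h import *
im=viewer.get_image("wrist");o=readout.get_obs();print(o["tool_pos"],o["contact_force"],o["wrist_torque"])
cv2.imwrite("pics/w7.png",im)
for e,c in(((2,4),range(6)),((2,4),())):
    print("wrist",fitcircles("wrist",im,rotor_circs(e,c),[.532,.0825,.251]))
tz=o["tool_pos"][2]
z=tz+.0393;w=ray("wrist",(282,325),z)[:2]
print(z,fitcircles("wrist",im,lambda p:[((p[0],p[1],z),.019,-1)],o["tool_pos"][:2],(.004,.004)))
E
```

```text
[0.6117374  0.10237419 0.13854886] [ 0.49638945  0.81256238 -0.67606916] [0.04502893 0.00865955 0.0235111 ]
wrist (array([0.53338439, 0.08071514, 0.24998232]), np.float64(-218.6651153564453))
wrist (array([0.53346998, 0.08072984, 0.24982785]), np.float64(-109.05648803710938))
0.17784885718575744 (array([0.61134057, 0.10338622]), np.float64(-24.331403732299805))
```

View pics/w7.png

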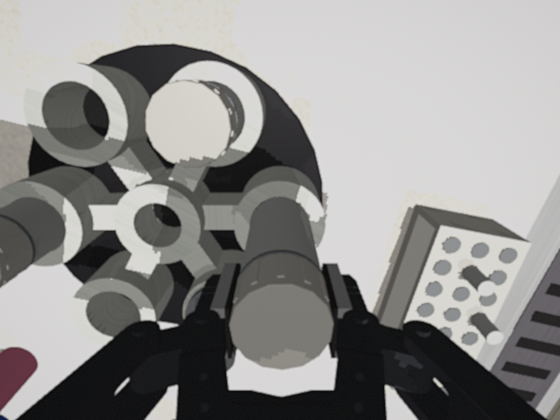

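Tube over the far-left well, foot about 8 mm above it. A correction of about -2 mm in y is needed. I'll descend gently.

Request:
step_arm --moves '[[[-0.05,-0.22,0,0],[0,0,-0.3,0],[0,0,-0.3,0],[0,0,-0.2,0],[0,0,0,0]]]'

```text
t: 18.92
tool_pos: [0.6106, 0.0998, 0.1289]
tool_rot: [3.117, 0.393, 0.001]
contact_force: [1.7, -0.9, -1.8]
opening: 0.0376
```

Request:
step_arm --moves '[[[0,0,-0.2,0],[0,0,-0.2,0],[0,0,0,0]]]'

```text
t: 19.17
tool_pos: [0.6106, 0.0999, 0.125]
tool_rot: [3.117, 0.393, 0.001]
contact_force: [3.0, -0.1, -1.3]
opening: 0.0371
```

Request:
step_arm --moves '[[[0.05,0,-0.3,0],[0,0,-0.3,0],[0,0,0,0]]]'

```text
t: 19.42
tool_pos: [0.6107, 0.0999, 0.1183]
tool_rot: [3.117, 0.393, -0.0]
contact_force: [2.0, -0.5, -1.2]
opening: 0.0377
```

Request:
step_arm --moves '[[[0,0,-0.3,0],[0,0,-0.3,0],[0,0,0,0]]]'

```text
t: 19.67
tool_pos: [0.6107, 0.0999, 0.1123]
tool_rot: [3.117, 0.393, -0.0]
contact_force: [2.0, 0.6, -1.6]
opening: 0.0371
```

It's inside the well. I'll lower the rest of the way.

Request:
step_arm --moves '[[[0.03,0,-0.5,0],[0,0,-0.6,0],[0,0,-0.6,0],[0,0,-0.4,0],[0,0,-0.2,0],[0,0,0,0]]]'

```text
t: 20.17
tool_pos: [0.6108, 0.0999, 0.0892]
tool_rot: [-3.117, -0.393, 0.001]
contact_force: [1.3, -0.4, -2.3]
opening: 0.0373
```

Request:
step_arm --moves '[[[0,0,-0.15,0],[0,0,-0.15,0],[0,0,-0.1,0],[0,0,0,0]]]'

```text
t: 20.5
tool_pos: [0.6109, 0.1, 0.0859]
tool_rot: [-3.117, -0.393, 0.001]
contact_force: [0.8, -1.1, -0.4]
opening: 0.0368
```

Request:
step_arm --moves '[[[0,0,-0.1,0],[0,0,0,0]]]'

```text
t: 20.67
tool_pos: [0.6111, 0.1, 0.0857]
tool_rot: [-3.117, -0.393, 0.0]
contact_force: [-1.4, -0.4, 2.9]
opening: 0.0374
```

Request:
step_arm --moves '[[[0,0,0,0],[0,0,0,0],[0,0,0,0],[0,0,0,0],[0,0,0.5,0],[0,0,3,0],[0,0,4,0],[0,0,4,0],[0,-2,0,0.11],[-0.6,-4,0,0.11]]]' --grip 0

```text
t: 21.5
tool_pos: [0.608, 0.0422, 0.2056]
tool_rot: [3.05, 0.748, 0.015]
contact_force: [0.3, -0.6, -0.8]
opening: 0.0853
```

Request:
step_arm --moves '[[[-0.6,-4,0,0.12],[-0.6,-4,0,0.12],[-0.6,-4,0,0.12],[-0.6,-4,0,0.12],[-0.6,-4,0,0.12],[0,-2,0,0.12],[0,-0.55,0,0.11],[0,0,0,0],[0,0,0,0],[0,0,0,0]]]'

```text
t: 22.33
tool_pos: [0.5761, -0.1799, 0.2003]
tool_rot: [-2.516, -1.881, -0.0]
contact_force: [-0.9, 0.2, 0.5]
opening: 0.0854
```

```bash
python3 - <<'E'
from h import *
im=viewer.get_image("wrist");o=readout.get_obs();print(o["tool_pos"],o["tool_rot"],o["dq"].round(3))
for n,z in [("balance_a",0),("balance_a",.025)]:
    for d in nets.pinpoint("wrist",n): print(n,round(d["confidence"],2),np.round(d["at"],1),np.round(ray("wrist",d["at"],z)[:2],4))
cv2.imwrite("pics/w8.png",im)
E
```

```text
[ 0.57611537 -0.17965582  0.20018586] [-2.51477006e+00 -1.88270403e+00 -2.71646626e-04] [ 0.007 -0.002 -0.    -0.002  0.    -0.009]
balance_a 0.93 [91.7 79.9] [ 0.4386 -0.3237]
balance_a 0.79 [276.1 177.2] [ 0.5759 -0.1857]
balance_a 0.93 [91.7 79.9] [ 0.4428 -0.3116]
balance_a 0.79 [276.1 177.2] [ 0.57   -0.1837]
```

View pics/w8.png

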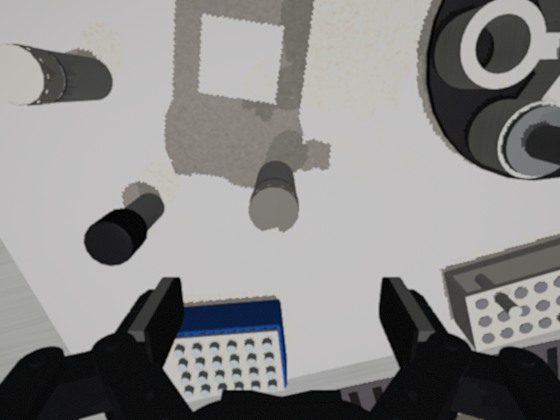

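Balance tube at px (274,190) is clear; grasping it.

Request:
step_arm --moves '[[[0,-0.6,0,0.013],[0,0,-4,0],[0,0,-4,0],[0,0,-3.5,0],[0,0,-2,0],[0,0,-0.6,0],[0,0,0,0],[0,0,0,0]]]'

```text
t: 23.15
tool_pos: [0.5769, -0.1869, 0.0604]
tool_rot: [2.5, 1.899, 0.001]
contact_force: [0.0, -0.8, 0.8]
opening: 0.0854
```

Request:
step_arm --moves '[[[0,0,0,0],[0,0,0,0],[0,0,0,0],[0,0,0,0],[0,0,0,0],[0,0,0,0],[0,0,0,0],[0,0,0,0]]]' --grip 1 --squeeze 40

```text
t: 23.82
tool_pos: [0.5769, -0.1869, 0.0606]
tool_rot: [2.501, 1.899, 0.002]
contact_force: [-0.1, 0.4, 6.5]
opening: 0.0371
```

Request:
step_arm --moves '[[[0,0,0.5,0],[0,0,2,0],[0,0,3,0],[0,0,3,0],[0,1,0,0],[-1,3,0,0],[-1,3,0,0],[-1,3,0,0],[-1,3,0,0],[-1,3,0,0]]]'

```text
t: 24.65
tool_pos: [0.5246, -0.0252, 0.1431]
tool_rot: [-2.502, -1.899, 0.002]
contact_force: [0.3, 0.5, -0.7]
opening: 0.037
```

Request:
step_arm --moves '[[[-1,2.3,0,0],[-0.4,0,0,0],[0,0,0,0],[0,0,0,0],[0,0,0,0],[0,0,0,0]]]'

```text
t: 25.15
tool_pos: [0.5124, -0.0045, 0.1441]
tool_rot: [2.503, 1.898, -0.0]
contact_force: [1.0, 0.0, -1.0]
opening: 0.0371
```

```bash
python3 - <<'E'
from h import *
im=viewer.get_image("wrist");o=readout.get_obs();print(o["tool_pos"],o["tool_rot"],o["opening"],o["contact_force"],o["dq"].round(3))
cv2.imwrite("pics/w9.png",im)
for e,c in(((2,),(0,1,2,3,5)),((2,4),range(6)),((2,),())):
    print("wrist",fitcircles("wrist",im,rotor_circs(e,c),[.533,.081,.2505]))
z=o["tool_pos"][2]+.0393
print(z,fitcircles("wrist",im,lambda p:[((p[0],p[1],z),.019,-1)],o["tool_pos"][:2],(.004,.004)))
E
```

```text
[ 0.51237661 -0.00450706  0.14410622] [ 2.50328067e+00  1.89802953e+00 -1.36852414e-04] 0.03733077841015572 [-0.02447019  0.4071569  -1.29550177] [ 0.001 -0.002  0.002  0.001 -0.    -0.001]
wrist (array([0.53214803, 0.08101763, 0.25312697]), np.float64(-180.85784912109375))
wrist (array([0.53257408, 0.08114893, 0.25269696]), np.float64(-223.63650512695312))
wrist (array([0.5340999 , 0.08129897, 0.27764992]), np.float64(-80.0))
0.18340622475595916 (array([ 0.51220581, -0.00606104]), np.float64(-22.80310821533203))
```

View pics/w9.png

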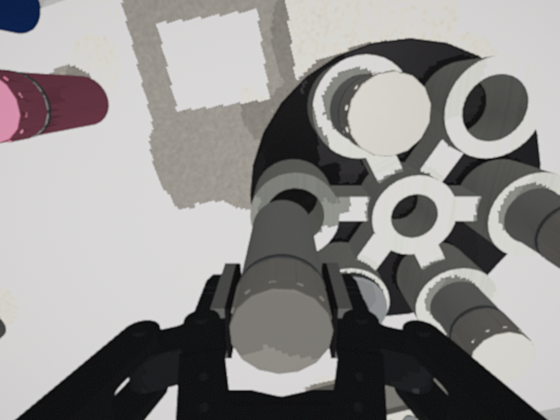

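The tube is beside the right-hand well, with the mouth at px (293,200). I'll step in and refit.

Request:
step_arm --moves '[[[-0.05,0.45,0,0],[0,0.4,0,0],[0,0,-0.4,0],[0,0,-0.4,0],[0,0,0,0],[0,0,0,0],[0,0,0,0]]]'

```text
t: 25.78
tool_pos: [0.5114, 0.0049, 0.1359]
tool_rot: [-2.502, -1.9, 0.0]
contact_force: [-0.0, -0.6, -1.5]
opening: 0.0376
```

```bash
python3 - <<'E'
from h import *
im=viewer.get_image("wrist");o=readout.get_obs();print(o["tool_pos"],o["contact_force"])
cv2.imwrite("pics/w10.png",im)
for e,c in(((2,),(0,1,2,3,5)),((2,),range(6)),((2,),(2,3,4))):
    x,f=fitcircles("wrist",im,rotor_circs(e,c),[.533,.081,.2525]);a=x[2]+4*np.pi/3;print("wrist",x,f,x[0]+.08*np.cos(a),x[1]+.08*np.sin(a))
# direct: cup k4 outer only
print(fitcircles("wrist",im,lambda p:[((p[0],p[1],.07),.03,-1)],[.5116,.0035],(.004,.004)))
for z in (o["tool_pos"][2]+.0393,):
  print(z,fitcircles("wrist",im,lambda p:[((p[0],p[1],z),.019,-1)],o["tool_pos"][:2],(.004,.004)))
cv2.imwrite("pics/w10c.png",cv2.resize(im[130:300,180:420],None,fx=3,fy=3,interpolation=cv2.INTER_CUBIC))
E
```

```text
[0.5115137  0.00484934 0.13608277] [ 0.27027714 -0.71551467 -1.47471844]
wrist [0.53283262 0.08127437 0.24387079] -174.31655883789062 0.5107450811304338 0.004383919387968935
wrist [0.53332728 0.08109517 0.24873931] -189.06822204589844 0.5116143458351877 0.0040980993182110625
wrist [0.53335694 0.08100315 0.24819238] -147.83917236328125 0.5116018948355643 0.00401796951900614
(array([0.5117565 , 0.00392115]), np.float64(-15.134244918823242))
0.1753827686100593 (array([0.51160309, 0.00368722]), np.float64(-23.22205352783203))
```

View pics/w10c.png

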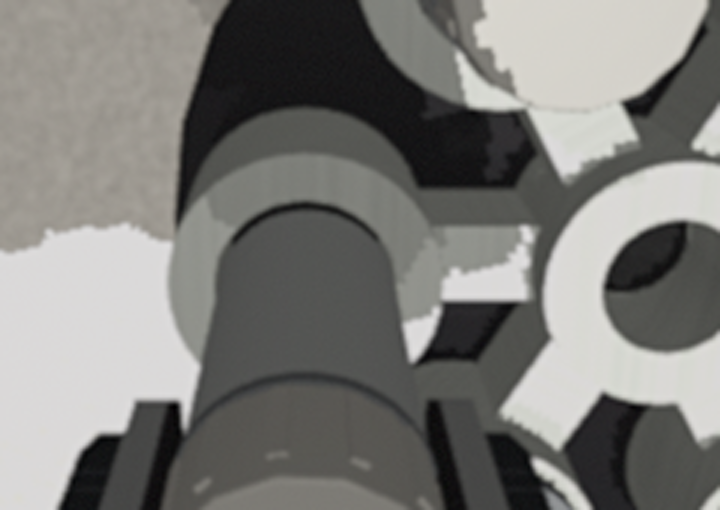

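The tube looks centred left to right over the mouth, and the dark crescent of the well shows evenly behind it. Descending gently.

Request:
step_arm --moves '[[[0,-0.05,-0.25,0],[0,0,-0.25,0],[0,0,-0.2,0],[0,0,0,0]]]'

```text
t: 26.17
tool_pos: [0.5111, 0.0044, 0.1284]
tool_rot: [-2.501, -1.899, 0.001]
contact_force: [0.6, -0.4, -1.0]
opening: 0.0371
```

Request:
step_arm --moves '[[[0,0,-0.2,0],[0,0,-0.1,0],[0,0,0,0]]]'

```text
t: 26.42
tool_pos: [0.5113, 0.0044, 0.1258]
tool_rot: [-2.502, -1.9, 0.001]
contact_force: [0.6, 0.2, -1.1]
opening: 0.0373
```

Request:
step_arm --moves '[[[0,0,-0.4,0],[0,0,-0.4,0],[0,0,-0.4,0],[0,0,0,0]]]'

```text
t: 26.75
tool_pos: [0.511, 0.0045, 0.1129]
tool_rot: [-2.501, -1.899, 0.001]
contact_force: [1.0, 1.0, -2.6]
opening: 0.0373
```

Request:
step_arm --moves '[[[0,0,-0.5,0],[0,0,-0.5,0],[0,0,-0.5,0],[0,0,-0.5,0],[0,0,-0.3,0],[0,0,0,0]]]'

```text
t: 27.25
tool_pos: [0.5111, 0.0045, 0.0901]
tool_rot: [-2.501, -1.899, 0.001]
contact_force: [-1.1, 0.3, -1.8]
opening: 0.0372
```

Request:
step_arm --moves '[[[0,0,-0.2,0],[0,0,-0.2,0],[0,0,-0.15,0],[0,0,0,0]]]'

```text
t: 27.58
tool_pos: [0.5116, 0.0044, 0.0858]
tool_rot: [2.502, 1.9, 0.0]
contact_force: [-0.1, 0.5, -0.1]
opening: 0.0374
```

Request:
step_arm --moves '[[[0,0,-0.05,0],[0,0,0,0]]]'

```text
t: 27.75
tool_pos: [0.5118, 0.0044, 0.0856]
tool_rot: [2.502, 1.9, 0.0]
contact_force: [-1.4, -0.3, 1.6]
opening: 0.0371
```

Request:
step_arm --moves '[[[0,0,0,0],[0,0,0,0],[0,0,0,0],[0,0,0,0],[0,0,0.5,0],[0,0,3,0],[0,0,4,0],[0,0,4,0],[0,-2,0,-0.1],[0.7,-4,0,-0.1]]]' --grip 0

```text
t: 28.58
tool_pos: [0.5203, -0.054, 0.205]
tool_rot: [2.675, 1.639, 0.01]
contact_force: [1.1, 0.3, -0.5]
opening: 0.0854
```

Request:
step_arm --moves '[[[0.8,-4,0,-0.1],[0.8,-4,0,-0.1],[0.8,-4,0,-0.1],[0.8,-4,0,-0.024],[0.8,-4,0,0],[0.8,-4,0,0],[0,-2,0,0],[0,0,0,0],[0,0,0,0],[0,0,0,0]]]'

```text
t: 29.42
tool_pos: [0.5664, -0.3149, 0.2001]
tool_rot: [-2.908, -1.187, -0.0]
contact_force: [0.3, -0.7, 0.0]
opening: 0.0851
```

```bash
python3 - <<'E'
from h import *
im=viewer.get_image("wrist");o=readout.get_obs();print(o["tool_pos"],o["tool_rot"],o["dq"].round(3))
for d in nets.pinpoint("wrist","handle"): print(round(d["confidence"],2),np.round(d["at"],1),np.round(ray("wrist",d["at"],0)[:2],4))
print(fitcircles("wrist",im,lambda p:[((p[0],p[1],.095),.02,1)],[.567,-.319],(.01,.01)))
top=viewer.get_image("top")
cv2.imwrite("pics/w11.png",np.hstack([cv2.resize(im,(400,300)),cv2.resize(top[100:310,120:400],(400,300))]))
E
```

```text
[ 0.56651117 -0.31444046  0.2001814 ] [-2.90766482e+00 -1.18829106e+00 -1.36868497e-04] [ 0.009 -0.009  0.006 -0.005 -0.001 -0.001]
0.78 [279.2 183. ] [ 0.5705 -0.3216]
0.64 [177.5  86.1] [ 0.4372 -0.3213]
(array([ 0.56569963, -0.31797038]), np.float64(-33.23984146118164))
```

View pics/w11.png

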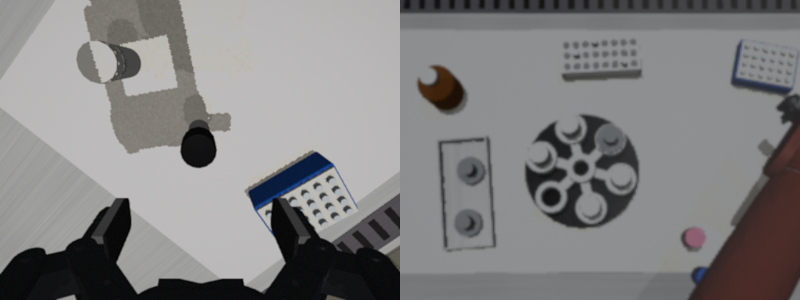

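Top view: both plugs are in the tray, four white tubes are seated in opposite pairs, and one plug and one empty well are left. The wrist view shows the handle knob at full-res px (277,207). Grasping it.

Request:
step_arm --moves '[[[0.1,-0.4,0,0],[0,0,-4,0],[0,0,-4,0],[0,0,-3.5,0],[0,0,-2,0],[0,0,-0.6,0],[0,0,0,0],[0,0,0,0]]]'

```text
t: 30.23
tool_pos: [0.5684, -0.3199, 0.0606]
tool_rot: [2.907, 1.187, 0.002]
contact_force: [-0.2, -0.5, 0.4]
opening: 0.0857
```

Request:
step_arm --moves '[[[0,0,0,0],[0,0,0,0],[0,0,0,0],[0,0,0,0],[0,0,0,0],[0,0,0,0],[0,0,0,0],[0,0,0,0]]]' --grip 1 --squeeze 60

```text
t: 30.9
tool_pos: [0.5684, -0.3204, 0.0609]
tool_rot: [2.906, 1.186, 0.002]
contact_force: [-0.7, -0.6, 6.0]
opening: 0.0386
```

Request:
step_arm --moves '[[[0,0,0.5,0],[0,0,2,0],[0,0,4,0],[0,0,4,0],[0,0,3,0],[0,2,0,0],[0,4,0,0],[-0.5,4,0,0],[-0.5,4,0,0],[-0.5,4,0,0]]]'

```text
t: 31.73
tool_pos: [0.551, -0.1376, 0.1926]
tool_rot: [-2.907, -1.185, 0.003]
contact_force: [0.3, 1.3, -3.8]
opening: 0.0385
```

Request:
step_arm --moves '[[[-0.5,4,0,0],[-0.5,4,0,0],[-0.5,4,0,0],[-0.5,4,0,0],[0,3,0,0],[0,1.5,0,0],[0,0,0,0],[0,0,0,0],[0,0,0,0],[0,0,0,0]]]'

```text
t: 32.57
tool_pos: [0.5323, 0.0644, 0.1936]
tool_rot: [-2.909, -1.185, 0.002]
contact_force: [-0.6, 0.4, -2.1]
opening: 0.0387
```

```bash
python3 - <<'E'
from h import *
im=viewer.get_image("wrist");o=readout.get_obs();print(o["tool_pos"],o["tool_rot"],o["opening"],o["contact_force"],o["dq"].round(3))
for e,c in(((2,),range(6)),((2,),(1,2,3))):
    print(fitcircles("wrist",im,rotor_circs(e,c),[.533,.081,.2505]))
z=o["tool_pos"][2]+.0343
print(z,fitcircles("wrist",im,lambda p:[((p[0],p[1],z),.02,1)],o["tool_pos"][:2],(.004,.004)))
cv2.imwrite("pics/w12.png",im)
E
```

```text
[0.53240818 0.06434265 0.19375705] [-2.90960476e+00 -1.18459162e+00  1.12107707e-03] 0.038491259341001414 [-0.39892321 -0.1350633  -3.11145283] [-0.003 -0.001 -0.005  0.    -0.001  0.001]
(array([0.5334197 , 0.08077132, 0.25026616]), np.float64(-200.3681182861328))
(array([0.53355527, 0.08066798, 0.24969399]), np.float64(-152.45933532714844))
0.22805704869302498 (array([0.52940169, 0.06568336]), np.float64(-18.094099044799805))
```

Request:
step_arm --moves '[[[0.15,0.75,0,0],[0.15,0.7,0,0],[0,0,-2,0],[0,0,-2,0],[0,0,-1.4,0],[0,0,0,0],[0,0,0,0],[0,0,0,0]]]'

```text
t: 33.28
tool_pos: [0.5363, 0.0801, 0.1413]
tool_rot: [2.908, 1.187, 0.002]
contact_force: [0.1, -1.0, -2.9]
opening: 0.0385
```

```bash
python3 - <<'E'
from h import *
im=viewer.get_image("wrist");o=readout.get_obs();print(o["tool_pos"],o["contact_force"])
for e,c in(((2,),range(1,6)),((2,),(1,2,3))):
    print(fitcircles("wrist",im,lambda p:rotor_circs(e,c)(p)[1:],[.533,.081,.2505]))
z=o["tool_pos"][2]-.0609
print(z)
print("hub outer",fitcircles("wrist",im,lambda p:[((p[0],p[1],.07),.028,-1)],[.5333,.0807],(.004,.004)))
print("cap",fitcircles("wrist",im,lambda p:[((p[0],p[1],z+.095),.02,1)],[o["tool_pos"][0]-.002,o["tool_pos"][1]+.002],(.003,.003)))
for P in ([.5333,.0807],[.5353,.0787]):
  for a in (0,45,90,135,180,225,270,315):
    q=proj("wrist",[P[0]+.015*np.cos(np.radians(a)),P[1]+.015*np.sin(np.radians(a)),z]);cv2.circle(im,tuple(int(round(v)) for v in q),1,(0,0,255) if P[0]<.534 else (0,255,0),-1)
cv2.imwrite("pics/w13.png",cv2.resize(im[130:330,160:400],None,fx=3,fy=3,interpolation=cv2.INTER_CUBIC))
E
```

```text
[0.53661305 0.08001011 0.14177173] [ 0.67334854 -0.28411051 -2.87328643]
(array([0.53345883, 0.08080132, 0.24743133]), np.float64(-123.28378295898438))
(array([0.5336392 , 0.08085802, 0.25182726]), np.float64(-112.09168243408203))
0.08087172905017073
hub outer (array([0.53374114, 0.08077926]), np.float64(-18.28521728515625))
cap (array([0.53353011, 0.08054811]), np.float64(-17.75401496887207))
```

View pics/w13.png

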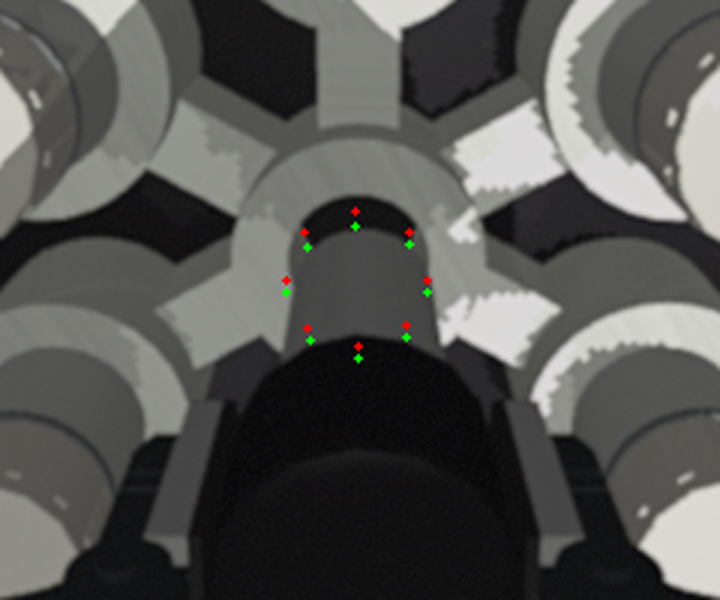

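In the zoomed crop the pin is centred left to right in the hub hole. Its far foot edge is at row ~228, against the far hole rim at ~195. I'll compute the pin's position along the view direction from its three visible far edges.

```bash
python3 - <<'E'
from h import *
from scipy.optimize import brentq
o=readout.get_obs();t=o["tool_pos"];z0=t[2]-.0609;print(t,z0)
u=np.array([-np.sin(np.radians(44.4)),np.cos(np.radians(44.4))])
R=np.array(viewer.calibration("wrist")["R"]);print("cam down in world",R[1],"u",u)
H=np.array([.5335,.0808])
def far(s,r,z):
    c=H+s*u
    return min(proj("wrist",[c[0]+r*np.cos(a),c[1]+r*np.sin(a),z])[1] for a in np.linspace(0,6.28,180))
print("hole far rim pred row",(far(0,.01575,.07)-130)*3,"hub far rim",(far(0,.028,.07)-130)*3)
for nm,row,r,z in(("foot",228,.015,z0),("knobbot",335,.02,z0+.06),("knobtop",450,.02,z0+.095)):
    for dz in(-.001,0,.001):
        print(nm,dz,brentq(lambda s:(far(s,r,z+dz)-130)*3-row,-.02,.02))
E
```

```text
[0.53661305 0.08001011 0.14177173] 0.08087172905017073
cam down in world [ 0.66002789 -0.67580594  0.32809986] u [-0.69966334  0.71447268]
hole far rim pred row 192.87491729371195 hub far rim 137.46390264675443
foot -0.001 -0.003889502747769329
foot 0 -0.0035490547642597994Traceback (most recent call last):
  File "<stdin>", line 13, in <module>
    r = _zeros._brentq(f, a, b, xtol, rtol, maxiter, args, full_output, disp)
    fx = f(x, *args)
  File "<stdin>", line 13, in <lambda>
  File "<stdin>", line 9, in far
  File "<stdin>", line 9, in <genexpr>
  File "h.py", line 8, in proj
    c=viewer.calibration(cam);K,R,t=[np.array(c[k],float) for k in("camera_matrix","R","t")]
ValueError: time passes only in moves, steps and waits
```

```bash
python3 - <<'E'
from h import *
from scipy.optimize import brentq
c=viewer.calibration("wrist");K,R,t=[np.array(c[k],float) for k in("camera_matrix","R","t")];t=t.ravel()
z0=.0809;u=np.array([-.6997,.7145]);H=np.array([.5335,.0808]);a=np.linspace(0,6.28,180)
def far(s,r,z):
    P=np.stack([H[0]+s*u[0]+r*np.cos(a),H[1]+s*u[1]+r*np.sin(a),0*a+z],1)@R.T+t;q=P@K.T;return (q[:,1]/q[:,2]).min()
for nm,row,r,z in(("foot",228,.015,z0),("knobbot",335,.02,z0+.06),("knobtop",450,.02,z0+.095)):
    print(nm,[round(brentq(lambda s:(far(s,r,z+dz)-130)*3-row,-.02,.02),4) for dz in(-.001,0,.001)])
E
```

```text
foot [-0.0039, -0.0035, -0.0032]
knobbot [-0.0057, -0.0052, -0.0048]
knobtop [-0.0047, -0.0041, -0.0035]
```

All three edges agree the pin is about 3–4 mm short. Correcting, then descending gently.

Request:
step_arm --moves '[[[-0.25,0.2,0,0],[0,0,-0.4,0],[0,0,-0.4,0],[0,0,0,0]]]'

```text
t: 33.67
tool_pos: [0.5324, 0.0819, 0.1313]
tool_rot: [-2.908, -1.187, 0.002]
contact_force: [-0.8, -0.0, -3.5]
opening: 0.0386
```

Request:
step_arm --moves '[[[0,0,-0.2,0],[0,0,-0.1,0],[0,0,-0.1,0],[0,0,0,0]]]'

```text
t: 34.0
tool_pos: [0.5328, 0.0819, 0.1278]
tool_rot: [-2.909, -1.187, 0.001]
contact_force: [-0.5, 0.7, -3.4]
opening: 0.0387
```

Request:
step_arm --moves '[[[0,0,-0.2,0],[0,0,-0.2,0],[0,0,0,0]]]'

```text
t: 34.25
tool_pos: [0.5327, 0.0819, 0.1236]
tool_rot: [-2.908, -1.187, 0.001]
contact_force: [-1.0, -0.1, -3.5]
opening: 0.0388
```

Request:
step_arm --moves '[[[0,0,-0.4,0],[0,0,-0.4,0],[0,0,-0.4,0],[0,0,0,0]]]'

```text
t: 34.58
tool_pos: [0.5324, 0.0819, 0.1108]
tool_rot: [-2.908, -1.187, 0.002]
contact_force: [0.1, 0.1, -3.6]
opening: 0.0387
```

Request:
step_arm --moves '[[[0,0,-0.4,0],[0,0,-0.4,0],[0,0,-0.3,0],[0,0,0,0]]]'

```text
t: 34.92
tool_pos: [0.5324, 0.0819, 0.1001]
tool_rot: [-2.908, -1.187, 0.002]
contact_force: [-0.0, -0.4, -2.8]
opening: 0.0389
```

Final TCP height should be about 0.0959.

Request:
step_arm --moves '[[[0,0,-0.2,0],[0,0,-0.2,0],[0,0,-0.1,0],[0,0,0,0],[0,0,0,0]]]'

```text
t: 35.33
tool_pos: [0.5331, 0.0819, 0.0962]
tool_rot: [2.909, 1.187, 0.0]
contact_force: [-0.5, -0.4, -2.1]
opening: 0.0386
```

Request:
step_arm --moves '[[[0,0,0,0],[0,0,0,0],[0,0,0,0],[0,0,0,0],[0,0,0,0],[0,0,0.5,0],[0,0,3,0],[0,0,4,0],[0,0,4,0],[0,0,0,0]]]' --grip 0

```text
t: 36.17
tool_pos: [0.5378, 0.0821, 0.2219]
tool_rot: [2.903, 1.185, 0.024]
contact_force: [1.9, 0.6, 1.3]
opening: 0.0855
```

Request:
step_arm --moves '[[[-1,-3,2,0],[-1,-4,0,0],[-1,-4,0,0],[-1,-4,0,0],[0,0,0,0],[0,0,0,0],[0,0,0,0],[0,0,0,0],[0,0,0,0],[0,0,0,0]]]'

```text
t: 37.0
tool_pos: [0.4932, -0.067, 0.231]
tool_rot: [-2.907, -1.19, 0.0]
contact_force: [0.3, -0.4, -0.0]
opening: 0.0857
```

```bash
python3 - <<'E'
from h import *
o=readout.get_obs();print(o["tool_pos"],o["opening"],o["contact_force"])
a=viewer.get_image("scene");b=viewer.get_image("top");w=viewer.get_image("wrist")
z=lambda i,r:cv2.resize(i[r[0]:r[1],r[2]:r[3]],(400,300),interpolation=cv2.INTER_CUBIC)
cv2.imwrite("pics/f.png",np.vstack([np.hstack([z(a,(140,350,180,460)),z(b,(130,310,120,360))]),np.hstack([z(w,(0,420,0,560)),z(b,(130,310,280,520))])]))
m=nets.masks_of("top","tray")[0]
H=viewer.get_image("scene")
for d in nets.pinpoint("scene","handle"): print("handle",d["confidence"],ray("scene",d["at"],.035)[:2].round(3))
E
```

```text
[ 0.49321554 -0.06696917  0.23102652] 0.08565098212385022 [ 0.31923981 -0.38228771 -0.03311522]
handle 0.8 [0.535 0.088]
handle 0.63 [0.555 0.163]
handle 0.2 [0.579 0.005]
```

View pics/f.png

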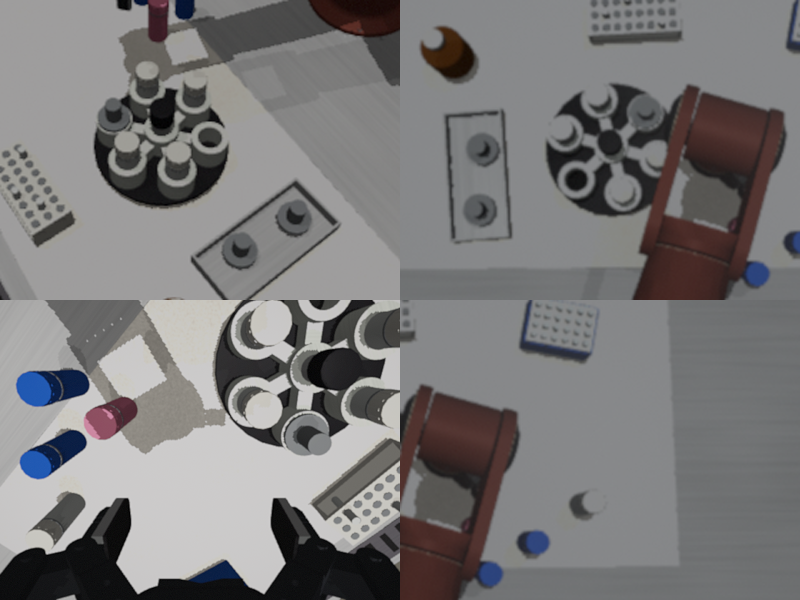

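Scene and top views: the knob is seated in the hub, four tubes are down level with each other, both plugs are in the tray, and the spare tube stands at right. Handing in.

```bash
python3 - <<'E'
from h import *
ctrl.finish_job()
E
```

```text
the job is handed in; nothing more can be done
```

I balanced the rotor, fitted the handle and handed the job in at about 37 s of robot time. The hand-in gives no verdict.

**What I did:** Two sample tubes were present. I took the plug from the well straight across from each one and stood both plugs upright in the tray. I then put one balance tube in each of those two wells and put the handle in the hub hole. The third plug stays in its well, across from the empty one, and the spare balance tube was never touched.

**Last checks:**
- **Tubes:** the gripper heights put both balance tubes within about 1 mm of the well floor.
- **Handle:** its foot ended within about 1 mm of the hole floor by gripper height. I saw no contact force when it entered the hub, and the final pictures show it seated and upright.
- **Other items:** both plugs show in the tray and the spare tube is standing. The tip box, rack and bottle look undisturbed, and the gripper was clear and open.

**Disagreements:**
- The network's last scene-camera point for the handle was about 7 mm off the rotor axis. I put that down to network error, because the arm's pose and the pictures show it in the hole.
- Two early camera fits of the rotor were about 5 mm off in y. I replaced them with fits taken with the arm at rest; those agreed to about 1 mm with where the tubes went in.

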